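# Hang out the test weights from their locked case

## Robot

A 7-joint arm with a two-finger parallel gripper is mounted at the origin on the work surface. World frame = base frame: x ahead of the robot, y to its left, z up, the work surface at z = 0. Lengths are in mm, angles in rad, forces in N, time in s.
With the tool pointing down it reaches from about 400 to 875 mm from the base axis. Payload 4.4 kg.
Tool frame: the origin (TCP) lies midway between the tips of the shut fingers; the grasp point (between the pads) lies 19 mm behind it; z points along the fingers, y is the line along which they close (so a half turn about z gives the same grasp; the last joint's range is limited). The gripper opens to 85 mm and grips with 20 to 120 N. Pads are 22 mm wide; open, the fingers measure 114 mm over their backs; the gripper's body (76 mm by 85 mm) begins 54 mm behind the grasp point. The pads swing forward as they close: fully open they stand 13 mm farther back than shut.
Start: joints at [1.141, 0.628, 0.038, 1.517, -0.027, 0.996, -0.02], TCP at [231.316, -607.462, 231.313] pointing down, gripper open.
Joint ranges: [-3.06, 3.06], [-0.37, 2.12], [-1.25, 1.32], [0.18, 2.47], [-1.1, 4.24], [0.23, 1.98], [-2.94, 2.94]. Speed limits (rad/s): [2.57, 2.57, 3.14, 3.14, 3.14, 3.14, 3.14].

## Interface

Orientations are given as [roll, pitch, yaw] about the fixed x, y, z axes, in that order (R = Rz(yaw) Ry(pitch) Rx(roll)).
In Python, from cell import readout, optics, order gives the robot as it stands.
- The arm moves only by the shell command python3 -m jog 'ROWS'. ROWS is a JSON object of lists of equal length, an entry for each row: "claw": the opening, from 0 (shut) to 1 (fully open); "xyz": the shift along the tool's x, y, z each as a share of 0.1 m, from -1 to 1, a list of three; "twist": the turn, a rotation vector about the tool's x, y, z each as a share of 180 degrees, from -1 to 1, a list of three. A call has 1 to 12 rows; each row shifts and turns the commanded pose from where the row before left it, along the tool's axes as they then stand; what a row does not reach is not made up. A row lasts 1/8 s, in which the tool goes at most 62.5 mm and 10.7 degrees, less where a joint would pass 70% of its speed; a pose out of reach is approached as far as the arm can. A call with a number of a shift or a turn outside -1 to 1 is refused whole. A call with a gripper value outside its range is refused whole. The fingers move at their own pace and stop on an object; the grip force is fixed at half the most. Time passes only in rows, so rows that do not move let the fingers close. It gives the time, the measured TCP pose, the force, the opening and the grip force at its end, in the units of the state.
- readout.read_state(): the state, without advancing time (a new reading comes with each control period).
- optics.get_image(name): name is "scene" or "top" or "wrist"; returns a dict with "color" (400x640x3 uint8, red, green, blue), "fovy" (degrees; the focal length in pixels is half the picture's height over the tangent of half this angle, whatever the lens; pixels are square), "cx", "cy" (the principal point, pixels), "view" (4x4, takes a point from world to camera coordinates). Camera axes: x right, y up, looking along -z (the intrinsics and any distortion apply to the point x, -y, -z); pixel columns grow to the right and rows downward; lengths in mm; the calibration is good to about 2 mm. The wrist camera is an equidistant fisheye: a pixel r from the principal point sees the ray r / f radians off the axis. A picture is of the moment at which its call begins. There is no depth.
- order.finish_job(): hands the job in; it is judged then, once.
Trained networks look in the newest picture that a camera, given by its name, has taken for a name from the list of things; names that differ only in an ending like _2 or _b are one class to them, and where a whole thing is asked for, a point or a joint stands for the part that bears it (a point fixed in the world has none). Each returns a list of dicts, best first, with "score" (0 to 1); they miss things now and then, are a little off and sometimes report something else, mostly with a low value. They report only what shows in the picture. A call takes as long as a camera call.
- optics.boxes_of(camera, label): "rect" ([left, top, width, height] in pixels, round what is visible of it).
The state is a dict: "clock": time; "qpos": joint angles; "qd": joint speeds; "tau": joint torques, N m; "eef_pos": TCP position; "tool_rot": TCP orientation; "force": force on the tool from outside, world axes, zero at the start; "torque": the same for the moment, N m; "width": finger opening in mm; "gripper_force": force on a finger pad.
Only numpy, scipy, OpenCV 4.12 (cv2) and the standard library are available. Lean on these libraries where they do the work, as an engineer would, in place of code of your own. Each camera call takes 0.05 s, during which the arm holds its last target. There are 200 camera calls.

## Task

The test weights for the force gauge are shut in their wooden case: draw back the brass bolt, slide the clear cover fully open, and hang every weight in the case by its handle on the hook rack, one to a hook. When all of them hang there, slide the cover fully shut and push the bolt fully home again; finish with the weights hanging still. Leave everything else on the bench where it is.

Things in the scene. Friction and masses are not known exactly. Their poses are not given: they have to be found in the camera images.
- weight_case: Beech weight case (fixed), 220 mm in x, 430 in y, walls 94 high; origin: centre of underside, z up. Along y: -215 to -30 mm fixed wooden deck, -30 to 160 open felt-lined bay holding the weights (floor 12 mm up, recess 152 x 152 centred at y 65, 20 mm high padded fillet round it), 160 to 215 ledge with the brass bolt. A clear cover in 11 mm high runners lies over the bay.
- lock_bolt (a joint): Brass barrel bolt on the ledge (y = 187 mm of the case). Slides along the case's x: 0 m = fully home, its 8 mm rod through the cover's brass lug; 0.030 m = fully drawn back towards the case's +x. Friction about 1.5 N. From 0.016 m on the cover is free. Going home, the rod finds the lug only if the cover is within 3 mm of shut.
- bolt_knob (a point): Middle of the top of the bolt's upright knob, 14 mm in diameter, 24 mm tall (its foot is 14 mm above the ledge, i.e. 108 mm above the bench; its top 132 mm); moves with the bolt. Beside the knob nothing reaches higher than 114 mm above the bench.
- cover (a joint): Clear acrylic sliding cover (198 x 203 x 6 mm, aluminium edge strips). 0 m = fully shut over the bay, 0.200 m = fully open, slid along the case's -y over the fixed deck. Friction about 2 N. Held shut while the bolt is in its lug: a brass tab at the cover's +y edge, near its -x side, that sticks out 37 mm and stands 114 mm above the bench.
- cover_pull (a point): Middle of the top of the aluminium pull that stands on the cover: a bar 60 mm long (along the case's x), 10 mm thick (along y), 24 mm tall, its top 125 mm above the bench; moves with the cover.
- hook_rack: Free-standing hook rack (fixed to the bench): base plate 110 x 370 mm, two posts, a 16 mm aluminium bar along its y, 165 mm above the bench, with four steel hooks that point to its -x. Origin at the middle of the rack's foot, z up. Nothing of it is higher than 190 mm.
- weight1: Stainless test weight, about 0.5 kg, all alike: disc 62 mm in diameter, 26 high, upright stirrup handle on top, 76 high over all. Origin: centre of underside, z up. Handle in the weight's y-z plane: two flat uprights 8 mm thick, 36 wide over their outer faces (along y), 10 deep (x), joined at the top by an 8 mm round bar; clear opening 20 wide, 42 high. May be absent (None).
- eye1 (a point): Underside of the top bar of weight1's handle, in the middle, 68 mm above the weight's underside: the point that comes to rest on a hook.
- weight2: Stainless test weight, about 0.5 kg, all alike: disc 62 mm in diameter, 26 high, upright stirrup handle on top, 76 high over all. Origin: centre of underside, z up. Handle in the weight's y-z plane: two flat uprights 8 mm thick, 36 wide over their outer faces (along y), 10 deep (x), joined at the top by an 8 mm round bar; clear opening 20 wide, 42 high. May be absent (None).
- eye2 (a point): Underside of the top bar of weight2's handle, in the middle, 68 mm above the weight's underside: the point that comes to rest on a hook.
- weight3: Stainless test weight, about 0.5 kg, all alike: disc 62 mm in diameter, 26 high, upright stirrup handle on top, 76 high over all. Origin: centre of underside, z up. Handle in the weight's y-z plane: two flat uprights 8 mm thick, 36 wide over their outer faces (along y), 10 deep (x), joined at the top by an 8 mm round bar; clear opening 20 wide, 42 high. May be absent (None).
- eye3 (a point): Underside of the top bar of weight3's handle, in the middle, 68 mm above the weight's underside: the point that comes to rest on a hook.
- weight4: Stainless test weight, about 0.5 kg, all alike: disc 62 mm in diameter, 26 high, upright stirrup handle on top, 76 high over all. Origin: centre of underside, z up. Handle in the weight's y-z plane: two flat uprights 8 mm thick, 36 wide over their outer faces (along y), 10 deep (x), joined at the top by an 8 mm round bar; clear opening 20 wide, 42 high. May be absent (None).
- eye4 (a point): Underside of the top bar of weight4's handle, in the middle, 68 mm above the weight's underside: the point that comes to rest on a hook.
- hook1 (a point): Hook 1 (hooks 90 mm apart along the rack's y): top of the hook's rod where a handle hangs, 168.5 mm above the bench. The rod is 7 mm thick and level; it runs from 28 mm beyond this point (the bar's face, +x) to 26 mm before it (-x), where it turns up and ends 36 mm before it, 12 mm higher. Axes as the rack's; x runs along the rod from its tip to the bar, z up.
- hook2 (a point): Hook 2 (hooks 90 mm apart along the rack's y): top of the hook's rod where a handle hangs, 168.5 mm above the bench. The rod is 7 mm thick and level; it runs from 28 mm beyond this point (the bar's face, +x) to 26 mm before it (-x), where it turns up and ends 36 mm before it, 12 mm higher. Axes as the rack's; x runs along the rod from its tip to the bar, z up.
- hook3 (a point): Hook 3 (hooks 90 mm apart along the rack's y): top of the hook's rod where a handle hangs, 168.5 mm above the bench. The rod is 7 mm thick and level; it runs from 28 mm beyond this point (the bar's face, +x) to 26 mm before it (-x), where it turns up and ends 36 mm before it, 12 mm higher. Axes as the rack's; x runs along the rod from its tip to the bar, z up.
- hook4 (a point): Hook 4 (hooks 90 mm apart along the rack's y): top of the hook's rod where a handle hangs, 168.5 mm above the bench. The rod is 7 mm thick and level; it runs from 28 mm beyond this point (the bar's face, +x) to 26 mm before it (-x), where it turns up and ends 36 mm before it, 12 mm higher. Axes as the rack's; x runs along the rod from its tip to the bar, z up.
- knob_weight: Bystander: small brass knob weight without handle, 38 mm in diameter, 56 mm high. Origin under its centre.
- gauge_block: Bystander: flat steel gauge block, 100 x 35 x 9 mm. Origin under its centre.
- weight_fork: Bystander: weight fork lying down, wooden grip and brass fork, 190 mm long, 10 mm high.
- cleaner: Bystander: white bottle, 56 mm in diameter, 150 mm high. Origin under its centre.
- loupe: Bystander: black loupe, 48 mm in diameter, 40 mm high. Origin under its centre.
- snap_gauge: Bystander: C-shaped snap gauge lying flat, 100 mm wide, 12 mm high.

How it is judged (in metres and radians):
On the way, in this order (a step that is already met when the one before it is completed fails the run):
1. the bolt is drawn back, clear of the cover's lug (value of joint lock_bolt above 0.02 m), for 0.2 s.
2. the cover is slid open (value of joint cover above 0.18 m), for 0.2 s.
3. every weight hangs by its handle on the rack, one to a hook (((x of eye1 in the frame of hook1 between -0.032 and 0.026 m and y of eye1 in the frame of hook1 between -0.014 and 0.014 m and z of eye1 in the frame of hook1 between -0.006 and 0.01 m) or (x of eye1 in the frame of hook2 between -0.032 and 0.026 m and y of eye1 in the frame of hook2 between -0.014 and 0.014 m and z of eye1 in the frame of hook2 between -0.006 and 0.01 m) or (x of eye1 in the frame of hook3 between -0.032 and 0.026 m and y of eye1 in the frame of hook3 between -0.014 and 0.014 m and z of eye1 in the frame of hook3 between -0.006 and 0.01 m) or (x of eye1 in the frame of hook4 between -0.032 and 0.026 m and y of eye1 in the frame of hook4 between -0.014 and 0.014 m and z of eye1 in the frame of hook4 between -0.006 and 0.01 m)) and angle between each of weight1, weight2, weight3, weight4's own z axis and vertical below 0.45 rad and ((x of eye2 in the frame of hook1 between -0.032 and 0.026 m and y of eye2 in the frame of hook1 between -0.014 and 0.014 m and z of eye2 in the frame of hook1 between -0.006 and 0.01 m) or (x of eye2 in the frame of hook2 between -0.032 and 0.026 m and y of eye2 in the frame of hook2 between -0.014 and 0.014 m and z of eye2 in the frame of hook2 between -0.006 and 0.01 m) or (x of eye2 in the frame of hook3 between -0.032 and 0.026 m and y of eye2 in the frame of hook3 between -0.014 and 0.014 m and z of eye2 in the frame of hook3 between -0.006 and 0.01 m) or (x of eye2 in the frame of hook4 between -0.032 and 0.026 m and y of eye2 in the frame of hook4 between -0.014 and 0.014 m and z of eye2 in the frame of hook4 between -0.006 and 0.01 m)) and ((x of eye3 in the frame of hook1 between -0.032 and 0.026 m and y of eye3 in the frame of hook1 between -0.014 and 0.014 m and z of eye3 in the frame of hook1 between -0.006 and 0.01 m) or (x of eye3 in the frame of hook2 between -0.032 and 0.026 m and y of eye3 in the frame of hook2 between -0.014 and 0.014 m and z of eye3 in the frame of hook2 between -0.006 and 0.01 m) or (x of eye3 in the frame of hook3 between -0.032 and 0.026 m and y of eye3 in the frame of hook3 between -0.014 and 0.014 m and z of eye3 in the frame of hook3 between -0.006 and 0.01 m) or (x of eye3 in the frame of hook4 between -0.032 and 0.026 m and y of eye3 in the frame of hook4 between -0.014 and 0.014 m and z of eye3 in the frame of hook4 between -0.006 and 0.01 m)) and ((x of eye4 in the frame of hook1 between -0.032 and 0.026 m and y of eye4 in the frame of hook1 between -0.014 and 0.014 m and z of eye4 in the frame of hook1 between -0.006 and 0.01 m) or (x of eye4 in the frame of hook2 between -0.032 and 0.026 m and y of eye4 in the frame of hook2 between -0.014 and 0.014 m and z of eye4 in the frame of hook2 between -0.006 and 0.01 m) or (x of eye4 in the frame of hook3 between -0.032 and 0.026 m and y of eye4 in the frame of hook3 between -0.014 and 0.014 m and z of eye4 in the frame of hook3 between -0.006 and 0.01 m) or (x of eye4 in the frame of hook4 between -0.032 and 0.026 m and y of eye4 in the frame of hook4 between -0.014 and 0.014 m and z of eye4 in the frame of hook4 between -0.006 and 0.01 m)) and horizontal distance between eye1 and eye2 above 0.06 m and horizontal distance between each of eye1, eye2 and eye3 above 0.06 m and horizontal distance between each of eye1, eye2, eye3 and eye4 above 0.06 m), for 0.3 s.
4. the cover is shut again (value of joint cover below 0.006 m), for 0.2 s.
5. the bolt is home again (value of joint each of cover, lock_bolt below 0.006 m), for 0.2 s.
At the end, for the whole second after the job is handed in: Every weight hangs by its handle on the rod of a hook, one to a hook (handles over 60 mm apart), upright within 0.45 rad and about still (under 0.25 m/s); the cover is shut to within 6 mm and the bolt home to within 6 mm (all of step 3 and all of step 5 and linear speed of each of weight1, weight2, weight3, weight4 below 0.25 m/s); the robot touches nothing.
It fails at once if a bystander (knob weight, gauge block, weight fork, bottle, loupe or snap gauge) is pushed about (over 25 mm) (distance of any of knob_weight, gauge_block, weight_fork, cleaner, loupe, snap_gauge from where it was at the start of the episode above 0.025 m).
Of weight1, weight2, weight3, weight4 only 2 to 4 are there at a start; the rules pass over those that are not, and their reading is None.
At some moment in a run one of weight1, weight2, weight3, weight4 may be knocked a few centimetres aside while the robot is not near it.
It also fails if it takes over 210 s, if anything falls off the work surface, if the arm or the gripper's body presses on something with over 40 N, if the wrist force passes 120 N, or if a joint passes its speed limit or range.

## Working session

There is one attempt and no reset: what is moved stays moved. The work goes in short steps, Python scripts to look and compute and a shell command to move; the robot and the scene stay as the last step left them, time stands still between calls to the robot, and variables do not carry over. Pictures are saved under pics/ and viewed, at most 14 in all, crops included, and the job is handed in when it is done.

```bash
ls; mkdir -p pics; cat > h.py <<'E'
import numpy as np, cv2
from cell import readout, optics, order
def snap(n,f=None):
    im=optics.get_image(n)
    if f: cv2.imwrite('pics/'+f,im['color'][:,:,::-1])
    return im
def ray(im,u,v,n):
    V=np.array(im['view']);f=200/np.tan(np.radians(im['fovy'])/2)
    a,b=u-im['cx'],v-im['cy']
    if n=='wrist':
        r=np.hypot(a,b)+1e-9;t=r/f;d=np.array([a/r*np.sin(t),-b/r*np.sin(t),-np.cos(t)])
    else: d=np.array([a/f,-b/f,-1.])
    R=V[:3,:3];o=-R.T@V[:3,3];d=R.T@d
    return o,d/np.linalg.norm(d)
def atz(im,u,v,n,z):
    o,d=ray(im,u,v,n);return o+d*(z-o[2])/d[2]
def tri(rs):
    A=0;b=0
    for o,d in rs:
        P=np.eye(3)-np.outer(d,d);A=A+P;b=b+P@o
    return np.linalg.solve(A,b)
def proj(im,p,n):
    V=np.array(im['view']);f=200/np.tan(np.radians(im['fovy'])/2)
    x,y,z=(V[:3,:3]@np.array(p,float)+V[:3,3])*[1,-1,-1]
    if n=='wrist':
        r=np.hypot(x,y)+1e-9;t=np.arctan2(r,z);return np.array([im['cx']+f*t*x/r,im['cy']+f*t*y/r])
    return np.array([im['cx']+f*x/z,im['cy']+f*y/z])
E
python3 - <<'E'
from h import *
np.set_printoptions(precision=1,suppress=True)
s=readout.read_state();print(s)
for n in ['scene','top','wrist']:
    im=snap(n,n+'0.png');print(n,im['fovy'],im['cx'],im['cy'],ray(im,320,200,n))
    if n=='wrist':continue
    for l in ['weight_case','bolt_knob','cover_pull','cover','hook_rack','weight1','hook1','cleaner','loupe','knob_weight']:
        print(l,[(np.round(b['rect']).astype(int).tolist(),round(b['score'],2)) for b in optics.boxes_of(n,l)[:5]])
a=cv2.imread('pics/top0.png');b=cv2.imread('pics/scene0.png')
E
```

```text
pics
{'clock': 0.0, 'qpos': array([ 1.1,  0.6,  0. ,  1.5, -0. ,  1. , -0. ]), 'qd': array([-0.,  0., -0., -0.,  0., -0., -0.]), 'tau': array([ -0. , -56.3,   1.2, -19.3,   0. ,   0. ,  -0. ]), 'eef_pos': array([ 231.1, -606.9,  230.4]), 'tool_rot': array([-3.1,  0. ,  0.4]), 'force': array([ 0. , -0.1, -0.7]), 'torque': array([ 0., -0., -0.]), 'gripper_force': 0.0, 'width': 85.44939010497447}
scene 53.75350291798397 321.5094038882516 192.31351010819614 (array([1089.4, -457.2,  945.9]), array([-0.5,  0.5, -0.7]))
weight_case [([122, 191, 195, 162], 0.88)]
bolt_knob []
cover_pull [([192, 195, 109, 92], 0.97)]
cover [([191, 193, 105, 92], 0.75)]
hook_rack [([306, 116, 88, 110], 0.57)]
weight1 []
hook1 [([308, 114, 87, 113], 0.57)]
cleaner []
loupe [([313, 276, 22, 24], 0.58)]
knob_weight [([312, 164, 7, 15], 0.56)]
top 43.54490777181496 327.40843696411713 201.0858988383304 (array([ 364.6,  106.5, 1285.7]), array([ 0.2,  0. , -1. ]))
weight_case [([370, 182, 185, 104], 0.59)]
bolt_knob [([386, 208, 4, 46], 0.48)]
cover_pull [([374, 187, 107, 88], 0.56), ([272, 265, 17, 16], 0.37)]
cover [([377, 185, 105, 90], 0.7), ([164, 261, 63, 55], 0.32)]
hook_rack [([166, 199, 168, 62], 0.61)]
weight1 [([167, 197, 170, 66], 0.18)]
hook1 [([170, 198, 165, 66], 0.93), ([312, 123, 21, 32], 0.7)]
cleaner [([313, 123, 22, 34], 0.76), ([230, 257, 40, 34], 0.66), ([296, 257, 53, 40], 0.65), ([167, 195, 169, 69], 0.17)]
loupe [([384, 139, 23, 24], 0.59)]
knob_weight [([275, 266, 17, 16], 0.7), ([172, 264, 55, 51], 0.37)]
wrist 65.70646984690485 318.05002397746915 204.1810090868711 (array([ 302.6, -580.8,  373.6]), array([-0.3, -0.1, -1. ]))
```

```bash
python3 - <<'E'
import cv2
a=cv2.imread('pics/top0.png');b=cv2.imread('pics/scene0.png')
cv2.imwrite('pics/t1.png',cv2.resize(a[100:340,150:570],(798,456),interpolation=2))
cv2.imwrite('pics/s1.png',cv2.resize(b[90:370,90:450],(771,600),interpolation=2))
E
```

```text
(no output)
```

View pics/t1.png

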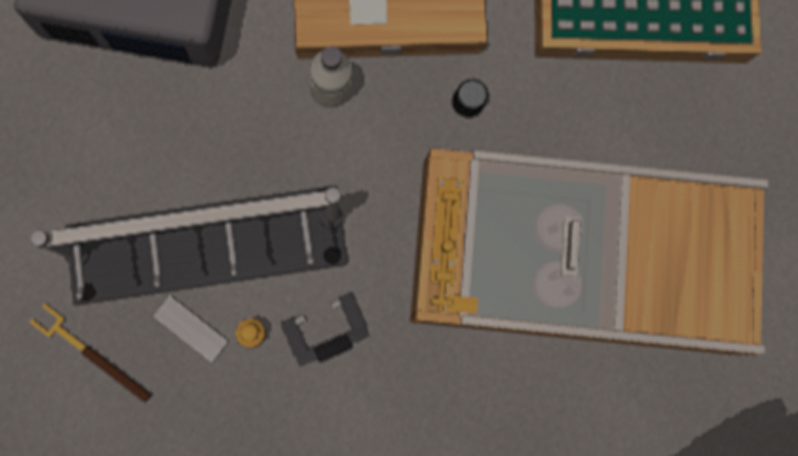

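View pics/s1.png

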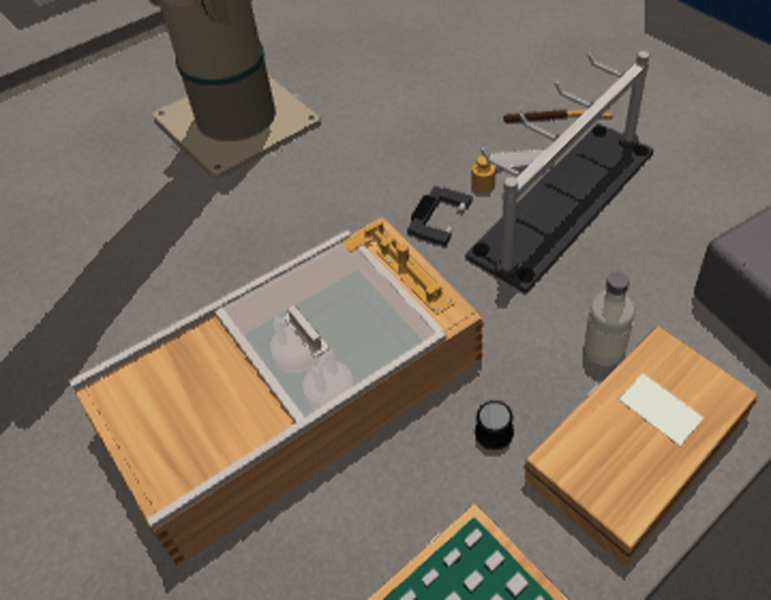

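The top view (up = +x, left = +y) shows the case with bolt at left (knob ~crop 447,245), two weights under the cover (560,228 and 558,283), the pull at (571,247), and the rack's four hooks pointing down towards the robot. The scene view confirms it: knob at (403,247), pull at (304,322).

```bash
python3 - <<'E'
from h import *
np.set_printoptions(precision=1,suppress=True)
T=snap('top');S=snap('scene')
t=lambda x,y:(150+x/1.9,100+y/1.9); s=lambda x,y:(90+x/2.1417,90+y/2.1417)
P={'knob':((447,241),(403,247),132),'pull':((572,246),(304,318),125),
'post_nearcase':((333,195),(511,187),190),'post_far':((40,239),(643,57),190),
'runner+y+x':((475,155),(442,336),105),'runner-y-x':((765,349),(73,382),105),'runner-y+x':((767,183),(154,520),105),
'hooktipA':((310,263),(484,152),180),'hooktipB':((234,275),(525,117),180),'hooktipC':((157,287),(558,86),180),'hooktipD':((80,298),(590,58),180),
'deckjoin+x':((626,177),(299,420),94),'wA':((560,228),None,80),'wB':((558,283),None,80)}
for k,(a,b,z) in P.items():
    print(k,'top@z',atz(T,*t(*a),'top',z)[:2], *( ('scene@z',atz(S,*s(*b),'scene',z)[:2],'tri',tri([ray(T,*t(*a),'top'),ray(S,*s(*b),'scene')])) if b else ()))
E
```

```text
knob top@z [509.7 -41.2] scene@z [508.9 -44. ] tri [509.  -42.4 131. ]
pull top@z [ 508.5 -196.3] scene@z [ 510.7 -197.8] tri [ 508.8 -196.9  122.3]
post_nearcase top@z [552.9  99.9] scene@z [565.   90.7] tri [555.5 100.1 176.6]
post_far top@z [492.1 436.6] scene@z [502.3 428.2] tri [493.7 440.2 179.3]
runner+y+x top@z [624.1 -79.8] scene@z [630.9 -86. ] tri [625.9 -81.5  95.5]
runner-y-x top@z [ 389.6 -437.9] scene@z [ 392.7 -435.1] tri [ 390.5 -436.6  104. ]
runner-y+x top@z [ 598.1 -451.5] scene@z [ 602.1 -447.7] tri [ 599.6 -449.8  103.6]
hooktipA top@z [473.6 124.5] scene@z [486.5 117.7] tri [475.8 125.9 167.5]
hooktipB top@z [457.3 212.2] scene@z [472.7 209. ] tri [460.8 216.3 167.9]
hooktipC top@z [441.1 300.5] scene@z [456.1 293.4] tri [443.6 304.7 166.4]
hooktipD top@z [426.2 388.3] scene@z [442.1 378.3] tri [428.2 393.6 164.5]
deckjoin+x top@z [ 603.1 -275.3] scene@z [ 601.6 -273.5] tri [ 602.8 -274.3   96.5]
wA top@z [ 536.9 -193. ]
wB top@z [ 466.3 -189.3]
```

```bash
cat >> h.py <<'E'
from scipy.spatial.transform import Rotation as Ro
def go(xyz,yaw=None):
    "remaining shift (shares of 0.1 m, in tool axes) and turn (shares of 180 deg, about tool z), turn first"
    s=readout.read_state();R=Ro.from_euler('xyz',s['tool_rot'])
    D=Ro.from_euler('xyz',[np.pi,0,yaw if yaw is not None else s['tool_rot'][2]])
    tw=(R.inv()*D).as_rotvec()/np.pi
    sh=D.inv().apply(np.array(xyz)-s['eef_pos'])/100
    print('t',round(s['clock'],2),'pos',np.round(s['eef_pos'],1),'rot',np.round(s['tool_rot'],3),'twist',np.round(tw,3),'shift',np.round(sh,3))
E
python3 -m jog '{"claw":[0.4,0.4,0.4,0.4],"xyz":[[0,0,-0.2],[0,0,-0.2],[0,0,-0.2],[0,0,0]],"twist":[[0,0,0.05],[0,0,0.05],[0,0,0.05],[0,0,0]]}'
python3 -c "
from h import *
go([480,-100,290],-0.07)"
```

```text
clock: 1.75
eef_pos: [231.7, -608.4, 292.9]
tool_rot: [3.138, -0.001, -0.106]
force: [0.3, 0.6, -0.8]
width: 34.3
gripper_force: 0.0
t 1.75 pos [ 231.7 -608.4  292.9] rot [ 3.138e+00 -1.000e-03 -1.060e-01] twist [ 0.001 -0.    -0.011] shift [ 2.121 -5.245  0.029]
```

```bash

python3 -m jog '{"claw":[0.4,0.4,0.4,0.4,0.4,0.4,0.4,0.4,0.4,0.4,0.4,0.4],"xyz":[[0.19,-0.48,0],[0.19,-0.48,0],[0.19,-0.48,0],[0.19,-0.48,0],[0.19,-0.48,0],[0.19,-0.48,0],[0.19,-0.48,0],[0.19,-0.48,0],[0.19,-0.48,0],[0.19,-0.48,0],[0.19,-0.48,0],[0,0,0]],"twist":[[0,0,-0.011],[0,0,0],[0,0,0],[0,0,0],[0,0,0],[0,0,0],[0,0,0],[0,0,0],[0,0,0],[0,0,0],[0,0,0],[0,0,0]]}'
python3 -c "
from h import *
go([480,-100,290],-0.07)
im=snap('wrist','w1.png')
for l in ['bolt_knob','cover_pull']: print(l,optics.boxes_of('wrist',l)[:3])
for p in ([509,-42,132],[508.8,-197,125]): print(proj(im,p,'wrist'))
"
```

```text
clock: 3.25
eef_pos: [481.0, -92.1, 290.4]
tool_rot: [-3.139, 0.001, -0.061]
force: [-0.5, -0.9, 0.4]
width: 33.5
gripper_force: 0.0
t 3.25 pos [481.  -92.1 290.4] rot [-3.139e+00  1.000e-03 -6.100e-02] twist [-0.001  0.     0.003] shift [-0.004  0.08   0.004]
bolt_knob [{'rect': [263.4, 108.9, 15.6, 122.3], 'score': 0.77}]
cover_pull [{'rect': [259.8, 53.6, 215.2, 180.1], 'score': 0.87}]
[265.78365676 164.01595652]
[417.63410039 155.10783897]
```

View pics/w1.png

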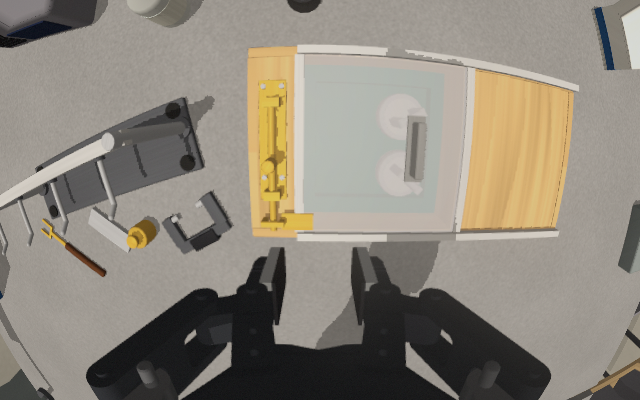

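The wrist view shows the knob at (267,168) and pull centred near (416,149), matching the projections (266,164) and (418,155); bolt home, lug at bottom left of the cover.

```bash
python3 -c "
from h import *
im=snap('wrist')
print(atz(im,267,167,'wrist',132),atz(im,416,149,'wrist',125))
go([508,-43,119],-0.07)"
```

```text
[504.21598252 -49.41588718 132.        ] [ 511.81571046 -202.00328333  125.        ]
t 3.45 pos [478.9 -98.3 290.9] rot [ 3.141e+00  1.000e-03 -7.400e-02] twist [ 0.     0.    -0.001] shift [ 0.251 -0.572  1.719]
```

```bash

python3 -m jog '{"claw":[0.4,0.4,0.4,0.4,0.4],"xyz":[[0.12,-0.28,0.2],[0.13,-0.29,0.3],[0,0,0.3],[0,0,0.2],[0,0,0]],"twist":[[0,0,0],[0,0,0],[0,0,0],[0,0,0],[0,0,0]]}'
python3 -c "
from h import *
im=snap('wrist','w2.png')
print(proj(im,[508,-43,132],'wrist'),proj(im,[518,-43,132],'wrist'))
go([508,-43,119],-0.07)"
```

```text
clock: 4.08
eef_pos: [507.4, -43.3, 190.1]
tool_rot: [3.141, 0.004, -0.075]
force: [-0.6, -0.5, -0.0]
width: 33.8
gripper_force: 0.0
[316.81049427 222.9035497 ] [315.69525668 209.20427789]
t 4.12 pos [508.4 -43.2 191.1] rot [ 3.141e+00  1.000e-03 -7.500e-02] twist [ 0.     0.    -0.001] shift [-0.004 -0.002  0.721]
```

View pics/w2.png

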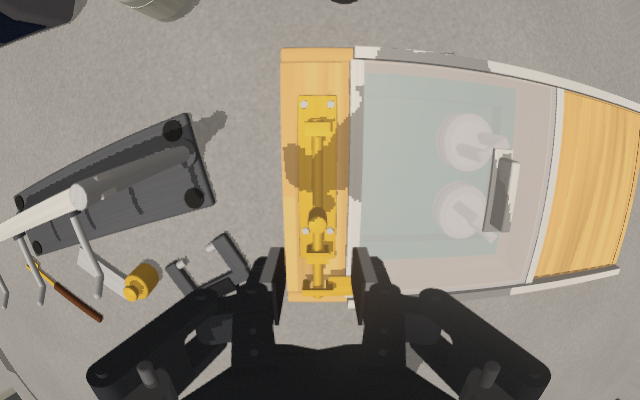

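The knob's top is at about (317,218), i.e. x≈511, y≈-43, centred between the fingers. Descend, grip, draw along +x.

```bash

python3 -m jog '{"claw":[0.4,0.4,0.4,0,0,0,0],"xyz":[[0.03,0,0.35],[0,0,0.37],[0,0,0],[0,0,0],[0,0,0],[0,0,0],[0,0,0]],"twist":[[0,0,0],[0,0,0],[0,0,0],[0,0,0],[0,0,0],[0,0,0],[0,0,0]]}'
python3 -m jog '{"claw":[0,0,0,0,0],"xyz":[[0.1,0,0],[0.1,0,0],[0.1,0,0],[0,0,0],[0,0,0]],"twist":[[0,0,0],[0,0,0],[0,0,0],[0,0,0],[0,0,0]]}'

```

```text
clock: 5.0
eef_pos: [513.1, -43.0, 121.2]
tool_rot: [3.141, -0.003, -0.074]
force: [-1.7, -2.6, 6.7]
width: 10.7
gripper_force: 58.9
clock: 5.62
eef_pos: [541.1, -45.1, 121.1]
tool_rot: [3.141, 0.0, -0.074]
force: [-4.6, -2.8, 10.9]
width: 10.2
gripper_force: 59.5
```

```bash

python3 -m jog '{"claw":[0,0,0,0.4,0.4,0.4,0.4,0.4],"xyz":[[0.03,0,0],[0,0,0],[0,0,0],[0,0,0],[0,0,0],[0,0,-0.4],[0,0,-0.4],[0,0,0]],"twist":[[0,0,0],[0,0,0],[0,0,0],[0,0,0],[0,0,0],[0,0,0],[0,0,0],[0,0,0]]}'
python3 -c "
from h import *
im=snap('wrist','w3.png')
print(proj(im,[510,-198,125],'wrist'),proj(im,[520,-198,125],'wrist'),proj(im,[510,-208,125],'wrist'))
go([511,-199,118],-0.07)"
```

```text
clock: 6.62
eef_pos: [547.6, -44.4, 202.5]
tool_rot: [-3.141, -0.008, -0.073]
force: [0.6, 0.0, -1.3]
width: 34.2
gripper_force: 0.0
[495.17283108 242.6265375 ] [496.61751224 232.11117983] [504.20244112 241.37138296]
t 6.67 pos [546.2 -44.3 200.7] rot [-3.141 -0.004 -0.073] twist [-0.    -0.001 -0.001] shift [-0.243  1.568  0.827]
```

View pics/w3.png

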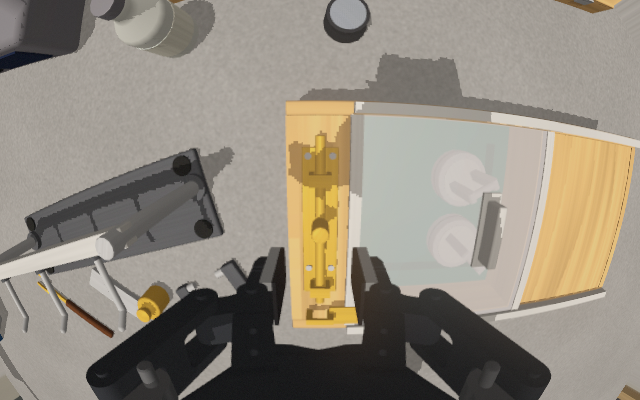

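Bolt is drawn back (knob at (320,230), rod out of the lug). Pull around (490,231); go over it, and view from above only by numbers.

```bash

python3 -m jog '{"claw":[0.5,0.5,0.5,0.5,0.5,0.5,0.5,0.5],"xyz":[[-0.1,0.4,0],[-0.12,0.4,0],[0,0.4,0],[0,0.36,0],[0,0,0.4],[0,0,0.4],[0,0,0.08],[0,0,0]],"twist":[[0,0,0],[0,0,0],[0,0,0],[0,0,0],[0,0,0],[0,0,0],[0,0,0],[0,0,0]]}'
python3 -m jog '{"claw":[0,0,0,0],"xyz":[[0,0,0],[0,0,0],[0,0,0],[0,0,0]],"twist":[[0,0,0],[0,0,0],[0,0,0],[0,0,0]]}'

```

```text
clock: 7.68
eef_pos: [511.4, -198.2, 110.9]
tool_rot: [-3.141, 0.001, -0.073]
force: [0.9, 0.4, 0.3]
width: 43.0
gripper_force: 0.0
clock: 8.18
eef_pos: [512.4, -200.2, 112.9]
tool_rot: [3.139, -0.003, -0.074]
force: [-1.1, -3.3, 6.9]
width: 8.4
gripper_force: 62.3
```

```bash

python3 -m jog '{"claw":[0,0,0,0,0,0,0,0,0,0],"xyz":[[0,0.25,0],[0,0.25,0],[0,0.25,0],[0,0.25,0],[0,0.25,0],[0,0.25,0],[0,0.25,0],[0,0.25,0],[0,0.03,0],[0,0,0]],"twist":[[0,0,0],[0,0,0],[0,0,0],[0,0,0],[0,0,0],[0,0,0],[0,0,0],[0,0,0],[0,0,0],[0,0,0]]}'
python3 -m jog '{"claw":[0,0,0.5,0.5,0.5,0.5,0.5],"xyz":[[0,0,0],[0,0,0],[0,0,0],[0,0,0],[0,0,-0.4],[0,0,-0.4],[0,0,-0.4]],"twist":[[0,0,0],[0,0,0],[0,0,0],[0,0,0],[0,0,0],[0,0,0],[0,0,0]]}'

```

```text
clock: 9.43
eef_pos: [497.7, -399.8, 113.0]
tool_rot: [-3.14, -0.002, -0.073]
force: [-0.9, 3.4, 8.7]
width: 8.1
gripper_force: 62.7
clock: 10.3
eef_pos: [496.6, -400.8, 232.3]
tool_rot: [-3.141, 0.0, -0.073]
force: [1.3, -0.3, -0.2]
width: 42.5
gripper_force: 0.0
```

```bash

python3 -m jog '{"claw":[0.9,0.9,0.9,0.9,0.9,0.9],"xyz":[[-0.1,-0.45,-0.2],[-0.1,-0.45,-0.2],[-0.1,-0.45,-0.1],[-0.1,-0.45,0],[-0.1,-0.35,0],[0,0,0]],"twist":[[0,0,0],[0,0,0],[0,0,0],[0,0,0],[0,0,0],[0,0,0]]}'
python3 -m jog '{"claw":[0.9,0.9],"xyz":[[0,0,0],[0,0,0]],"twist":[[0,0,0],[0,0,0]]}'
python3 - <<'E'
from h import *
im=snap('wrist','w4.png');T=snap('top','t4.png')
for n in ['wrist','top']:
  for l in ['weight1','eye1']:
    print(n,l,[(np.round(b['rect'],1).tolist(),round(b['score'],2)) for b in optics.boxes_of(n,l)[:5]])
a=cv2.imread('pics/w4.png');b=cv2.imread('pics/t4.png')
c=cv2.resize(a[50:250,200:500],(780,520),interpolation=2)
cv2.imwrite('pics/w4c.png',c)
go([440,-180,280])
E
```

```text
clock: 11.05
eef_pos: [462.2, -179.7, 281.5]
tool_rot: [-3.14, 0.0, -0.068]
force: [0.6, -2.0, 0.3]
width: 76.8
gripper_force: 0.0
clock: 11.3
eef_pos: [462.6, -184.2, 281.2]
tool_rot: [3.141, -0.0, -0.075]
force: [-0.0, -1.1, 0.4]
width: 76.7
gripper_force: 0.0
wrist weight1 [([302.5, 78.3, 52.3, 50.3], 0.64), ([305.0, 140.4, 50.5, 46.3], 0.64)]
wrist eye1 [([307.8, 139.0, 47.5, 49.8], 0.62), ([306.0, 81.5, 47.3, 46.9], 0.61)]
top weight1 [([429.1, 237.6, 26.8, 24.7], 0.84), ([430.6, 204.7, 28.7, 23.9], 0.8), ([233.0, 261.4, 35.2, 28.2], 0.22)]
top eye1 [([427.5, 239.6, 24.2, 24.4], 0.89)]
t 11.6 pos [ 462.5 -183.2  281.2] rot [-3.142  0.    -0.074] twist [-0.  0. -0.] shift [-0.226 -0.015  0.012]
```

View pics/w4c.png

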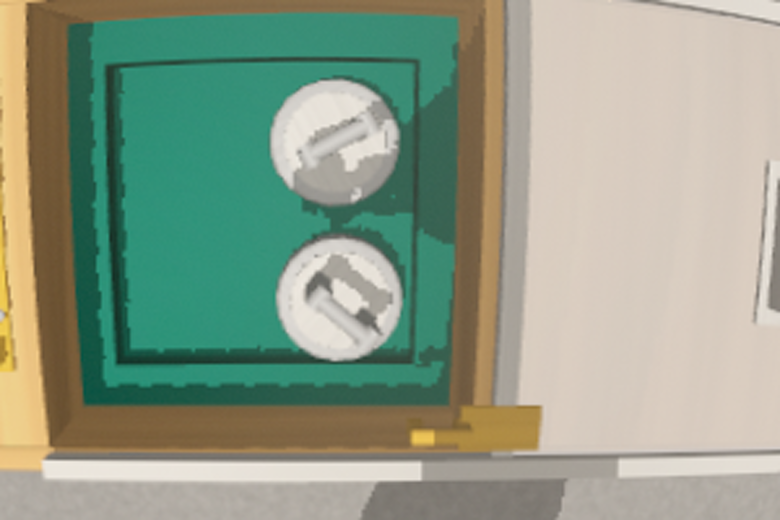

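Two weights: A with disc centre crop (335,142), bar (303,155)–(380,122); B disc (340,298), bar (312,293)–(375,338). Bay is fully uncovered.

```bash
python3 - <<'E'
from h import *
np.set_printoptions(precision=1,suppress=True)
im=snap('wrist');T=snap('top')
w=lambda x,y:(200+x/2.6,50+y/2.6)
for k,d,a,b in (('A',(335,142),(303,155),(380,122)),('B',(340,298),(312,293),(375,338))):
    D=atz(im,*w(*d),'wrist',36);p=atz(im,*w(*a),'wrist',86);q=atz(im,*w(*b),'wrist',86)
    print(k,D,p,q,'mid',(p+q)/2,'len',np.linalg.norm(p-q),'barang',np.arctan2(*(q-p)[[1,0]]))
    print(' disc top px',proj(T,D,'top'),'bar',proj(T,p,'top'),proj(T,q,'top'))
o,_=ray(im,320,200,'wrist');print(o)
for r in ([430.6,204.7,28.7,23.9],[429.1,237.6,26.8,24.7]):
    print(atz(T,r[0]+r[2]/2,r[1]+r[3]/2,'top',40))
b=cv2.imread('pics/t4.png');cv2.imwrite('pics/t4c.png',cv2.resize(b[190:280,380:500],(800,600),interpolation=2))
E
```

```text
A [ 545.9 -203.3   36. ] [ 540.4 -187.9   86. ] [ 552.2 -220.6   86. ] mid [ 546.3 -204.2   86. ] len 34.761607760209785 barang -1.2248965535556926
 disc top px [444.5 218.9] bar [443.2 218.2] [456.6 213.7]
B [ 470.1 -200.5   36. ] [ 482.  -187.4   86. ] [ 460.5 -213.    86. ] mid [ 471.2 -200.2   86. ] len 33.436083596365705 barang -2.2681943389238457
 disc top px [443.8 248.9] bar [443.4 242.2] [454.2 251.4]
[ 538.6 -189.1  423.5]
[ 551.1 -203.6   40. ]
[ 467.1 -196.1   40. ]
```

View pics/t4c.png

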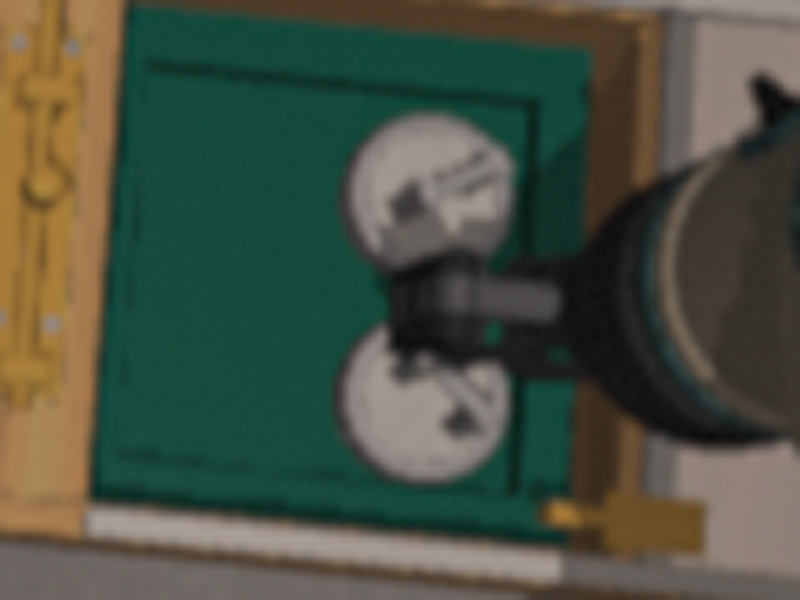

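The top view confirms: A's disc centre and bar and B's disc reproject within ~1.5 px of the wrist-camera estimate. Grasp A: tool yaw 0.346.

```bash
python3 -c "
from h import *
go([546.2,-204,130],0.346)"
```

```text
t 11.7 pos [ 462.5 -183.   281.3] rot [-3.142  0.    -0.073] twist [-0.     0.    -0.133] shift [0.716 0.481 1.513]
```

```bash

python3 -m jog '{"claw":[0.7,0.7,0.7,0.7,0.7,0.7,0.7,0.7,0.7],"xyz":[[0,0,0],[0,0,0],[0,0,0],[0.36,0.24,0.1],[0.36,0.24,0.4],[0,0,0.5],[0,0,0.5],[0,0,0],[0,0,0]],"twist":[[0,0,-0.044],[0,0,-0.044],[0,0,-0.045],[0,0,0],[0,0,0],[0,0,0],[0,0,0],[0,0,0],[0,0,0]]}'
python3 -c "
from h import *
go([546.2,-204,50],0.346)
print(optics.boxes_of('top','weight1')[:3]) if 0 else None"
```

```text
clock: 12.82
eef_pos: [547.7, -204.0, 132.9]
tool_rot: [3.14, -0.002, 0.345]
force: [0.2, -0.0, 1.2]
width: 59.9
gripper_force: 0.0
t 12.82 pos [ 547.7 -204.   132.9] rot [ 3.14e+00 -2.00e-03  3.45e-01] twist [ 0.    -0.001 -0.   ] shift [-0.014 -0.005  0.829]
```

```bash

python3 -m jog '{"claw":[0.7,0.7,0.7,0.7,0,0,0,0],"xyz":[[0,0,0.3],[0,0,0.3],[0,0,0.22],[0,0,0],[0,0,0],[0,0,0],[0,0,0],[0,0,0]],"twist":[[0,0,0],[0,0,0],[0,0,0],[0,0,0],[0,0,0],[0,0,0],[0,0,0],[0,0,0]]}'
python3 -m jog '{"claw":[0,0,0,0],"xyz":[[0,0,-0.1],[0,0,-0.2],[0,0,-0.3],[0,0,0]],"twist":[[0,0,0],[0,0,0],[0,0,0],[0,0,0]]}'

```

```text
clock: 13.82
eef_pos: [548.0, -203.9, 51.8]
tool_rot: [3.139, -0.003, 0.345]
force: [-0.6, 1.0, 5.2]
width: 34.9
gripper_force: 59.5
clock: 14.32
eef_pos: [548.4, -204.4, 111.9]
tool_rot: [3.138, -0.005, 0.345]
force: [1.2, -0.0, -4.4]
width: 34.9
gripper_force: 60.5
```

```bash

python3 -m jog '{"claw":[0,0,0,0,0],"xyz":[[0,0,-0.4],[0,0,-0.4],[0,0,-0.4],[0,0,0],[0,0,0]],"twist":[[0,0,0],[0,0,0],[0,0,0.026],[0,0,0.026],[0,0,0]]}'
python3 -c "
from h import *
go([420,115,231],0.18)"
```

```text
clock: 14.95
eef_pos: [545.7, -203.5, 228.6]
tool_rot: [-3.141, 0.001, 0.182]
force: [-0.7, -0.2, -5.4]
width: 35.3
gripper_force: 61.5
t 14.95 pos [ 545.7 -203.5  228.6] rot [-3.141e+00  1.000e-03  1.820e-01] twist [-0.     0.     0.001] shift [-0.667 -3.359 -0.024]
```

```bash

python3 -m jog '{"claw":[0,0,0,0,0,0,0,0,0,0,0],"xyz":[[-0.05,-0.2,0],[-0.1,-0.4,0],[-0.1,-0.4,0],[-0.1,-0.5,0],[-0.1,-0.5,0],[-0.1,-0.5,0],[-0.1,-0.4,0],[-0.02,-0.3,0],[0,-0.16,0],[0,0,0],[0,0,0]],"twist":[[0,0,0],[0,0,0],[0,0,0],[0,0,0],[0,0,0],[0,0,0],[0,0,0],[0,0,0],[0,0,0],[0,0,0],[0,0,0]]}'
python3 - <<'E'
from h import *
im=snap('wrist','w5.png')
for l in ['hook1','hook_rack']: print(l,[(np.round(b['rect'],1).tolist(),round(b['score'],2)) for b in optics.boxes_of('wrist',l)[:5]])
for t in ([473.6,124.5],[457.3,212.2],[441,300.5]):
    r=np.array(t)+36*np.array([.984,.179]);print(proj(im,[*t,180],'wrist'),proj(im,[*r,168.5],'wrist'),proj(im,[*(r+28*np.array([.984,.179])),168.5],'wrist'))
go([420,115,231],0.18)
E
```

```text
clock: 16.32
eef_pos: [419.7, 113.6, 228.8]
tool_rot: [3.141, 0.001, 0.181]
force: [0.7, -0.6, -5.2]
width: 35.2
gripper_force: 61.6
hook1 [([0.0, 10.4, 395.4, 151.8], 0.76)]
hook_rack [([0.0, 9.7, 395.8, 152.7], 0.68)]
[315.35728279 145.38256067] [315.50087906  88.50720845] [315.55982829  46.56159449]
[180.37407974 149.63015   ] [184.70034117  95.84034904] [184.43261061  56.2232301 ]
[ 82.9369641  157.52593729] [ 88.07701709 110.41634976] [87.14875905 75.82661219]
t 16.48 pos [420.  113.6 229.1] rot [3.141 0.    0.18 ] twist [0. 0. 0.] shift [ 0.002 -0.014 -0.019]
```

View pics/w5.png

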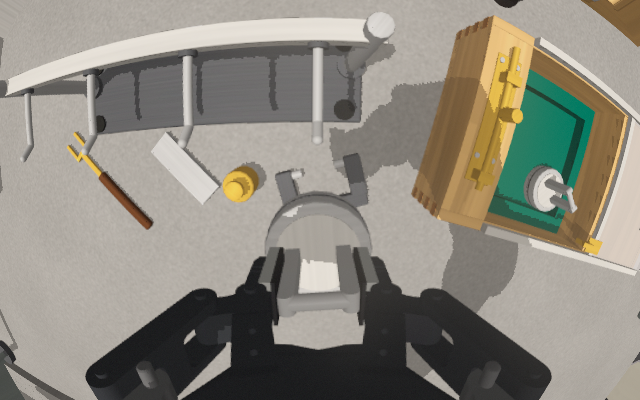

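Hook near the case: tip at (317,139), bar at (318,46), straight ahead of the held weight (column 318); projections agree within ~5 px. Weight B remains in the case at (547,190). Go in at eye height ~192.

```bash

python3 -m jog '{"claw":[0,0,0,0,0,0,0,0,0,0],"xyz":[[0,0,0.25],[0,0,0.25],[0,0,0.15],[0,0,0],[0.2,0,0],[0.2,0,0],[0.2,0,0],[0.2,0,0],[0.08,0,0],[0,0,0]],"twist":[[0,0,0],[0,0,0],[0,0,0],[0,0,0],[0,0,0],[0,0,0],[0,0,0],[0,0,0],[0,0,0],[0,0,0]]}'
python3 - <<'E'
from h import *
im=snap('scene','s6.png')
a=cv2.imread('pics/s6.png');cv2.imwrite('pics/s6c.png',cv2.resize(a[90:210,270:430],(800,600),interpolation=2))
go([509,131,140],0.18)
E
```

```text
clock: 17.73
eef_pos: [506.6, 130.3, 164.6]
tool_rot: [3.142, -0.0, 0.181]
force: [0.1, 0.5, -3.3]
width: 35.1
gripper_force: 61.5
t 17.77 pos [505.8 130.2 164.4] rot [3.141e+00 1.000e-03 1.810e-01] twist [0. 0. 0.] shift [ 0.033 -0.002  0.244]
```

View pics/s6c.png

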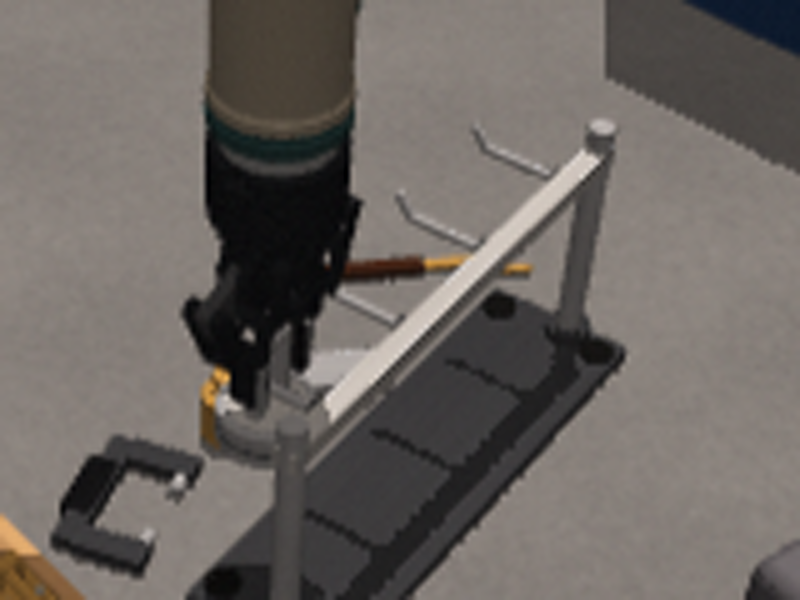

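The weight's handle is around the near hook (crop ~(285,365)), nothing else touched. Lower slowly.

```bash

python3 -m jog '{"claw":[0,0,0,0],"xyz":[[0,0,0.1],[0,0,0.1],[0,0,0.02],[0,0,0]],"twist":[[0,0,0],[0,0,0],[0,0,0],[0,0,0]]}'
python3 -m jog '{"claw":[0,0],"xyz":[[0,0,0.02],[0,0,0]],"twist":[[0,0,0],[0,0,0]]}'
```

```text
clock: 18.27
eef_pos: [506.2, 130.6, 142.0]
tool_rot: [3.142, 0.001, 0.182]
force: [-0.8, -0.1, -2.8]
width: 35.0
gripper_force: 61.5
clock: 18.52
eef_pos: [506.5, 130.6, 140.4]
tool_rot: [3.142, -0.0, 0.182]
force: [0.2, -0.9, -5.1]
width: 35.1
gripper_force: 61.5
```

```bash

python3 -m jog '{"claw":[0,0],"xyz":[[0,0,0.02],[0,0,0]],"twist":[[0,0,0],[0,0,0]]}'
python3 -m jog '{"claw":[0,0],"xyz":[[0,0,0.02],[0,0,0]],"twist":[[0,0,0],[0,0,0]]}'
```

```text
clock: 18.77
eef_pos: [506.7, 130.6, 139.5]
tool_rot: [3.142, -0.001, 0.181]
force: [-2.1, -0.1, 5.6]
width: 35.3
gripper_force: 62.8
clock: 19.02
eef_pos: [506.8, 130.7, 139.0]
tool_rot: [3.141, -0.002, 0.181]
force: [-5.7, -1.3, 18.7]
width: 35.2
gripper_force: 64.2
```

```bash

python3 -m jog '{"claw":[0,0.55,0.6,0.65,0.65,0.65,0.65,0.65],"xyz":[[0,0,-0.03],[0,0,0],[0,0,0],[0,0,0],[0,0,-0.2],[0,0,-0.4],[0,0,-0.4],[0,0,0]],"twist":[[0,0,0],[0,0,0],[0,0,0],[0,0,0],[0,0,0],[0,0,0],[0,0,0],[0,0,0]]}'
python3 - <<'E'
from h import *
im=snap('scene','s7.png');w=snap('wrist','w7.png')
a=cv2.imread('pics/s7.png');b=cv2.imread('pics/w7.png')
c=np.hstack([cv2.resize(a[80:240,250:410],(400,400),interpolation=2),cv2.resize(b[0:320,200:520],(400,400))])
cv2.imwrite('pics/c7.png',c)
E
```

```text
clock: 20.02
eef_pos: [508.6, 131.3, 242.1]
tool_rot: [-3.141, -0.007, 0.181]
force: [0.1, 0.4, -0.4]
width: 55.5
gripper_force: 0.0
```

View pics/c7.png

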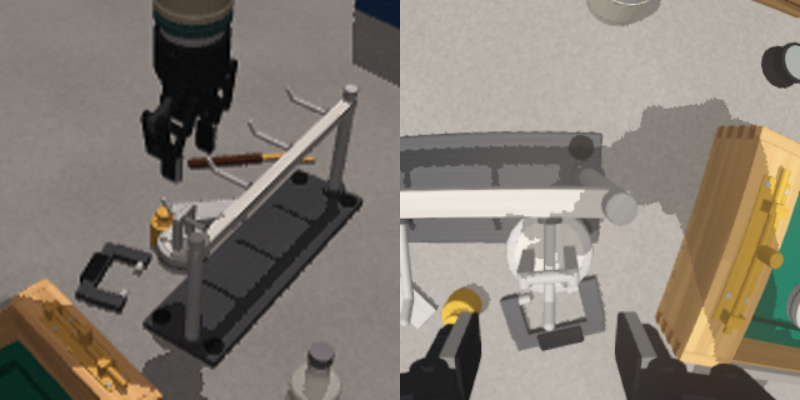

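The weight hangs on the hook nearest the case with the rod through its handle (right panel (550,275)), fingers clear. Now back to weight B, looking first.

```bash
python3 -m jog '{"claw":[0.7,0.7,0.7,0.7,0.7],"xyz":[[0,0,-0.4],[0,0,0],[0,0,0],[0,0,0],[0,0,0]],"twist":[[0,0,0.055],[0,0,0.055],[0,0,0.055],[0,0,0.055],[0,0,0.055]]}'
python3 -c "
from h import *
go([425,-150,285],-0.697)"
```

```text
clock: 20.75
eef_pos: [505.5, 130.3, 277.5]
tool_rot: [3.139, 0.002, -0.688]
force: [0.4, -0.2, 0.3]
width: 59.6
gripper_force: 0.0
t 20.75 pos [505.5 130.3 277.5] rot [ 3.139e+00  2.000e-03 -6.880e-01] twist [0.001 0.001 0.003] shift [ 1.182  2.666 -0.075]
```

```bash
python3 -m jog '{"claw":[0.7,0.7,0.7,0.7,0.7,0.7,0.7,0.7,0.7],"xyz":[[0.2,0.44,0],[0.2,0.45,0],[0.2,0.45,0],[0.2,0.45,0],[0.2,0.45,0],[0.2,0.42,0],[0,0,0],[0,0,0],[0,0,0]],"twist":[[0,0,0],[0,0,0],[0,0,0],[0,0,0],[0,0,0],[0,0,0],[0,0,0],[0,0,0],[0,0,0]]}'
python3 - <<'E'
from h import *
im=snap('wrist','w8.png')
print([(np.round(b['rect'],1).tolist(),round(b['score'],2)) for b in optics.boxes_of('wrist','weight1')[:5]])
p=np.array([470.5,-200]);d=np.array([-.643,-.766])
print(proj(im,[470.5,-200,36],'wrist'),proj(im,[*(p+17*d),86],'wrist'),proj(im,[*(p-17*d),86],'wrist'))
go([470.5,-200,130],-0.697)
b=cv2.imread('pics/w8.png');cv2.imwrite('pics/w8c.png',cv2.resize(b[60:260,190:450],(780,600),interpolation=2))
E
```

```text
clock: 21.88
eef_pos: [432.0, -150.0, 278.7]
tool_rot: [3.142, 0.001, -0.68]
force: [0.2, 0.0, 0.3]
width: 59.7
gripper_force: 0.0
[([305.4, 99.5, 50.6, 48.8], 0.89), ([92.9, 249.4, 51.6, 59.2], 0.63)]
[330.08441533 123.21507223] [347.66986832 125.52241535] [316.01218548 124.70140759]
t 21.98 pos [ 432.2 -150.3  279.1] rot [-3.141e+00  1.000e-03 -6.800e-01] twist [-0.     0.     0.005] shift [0.613 0.135 1.491]
```

View pics/w8c.png

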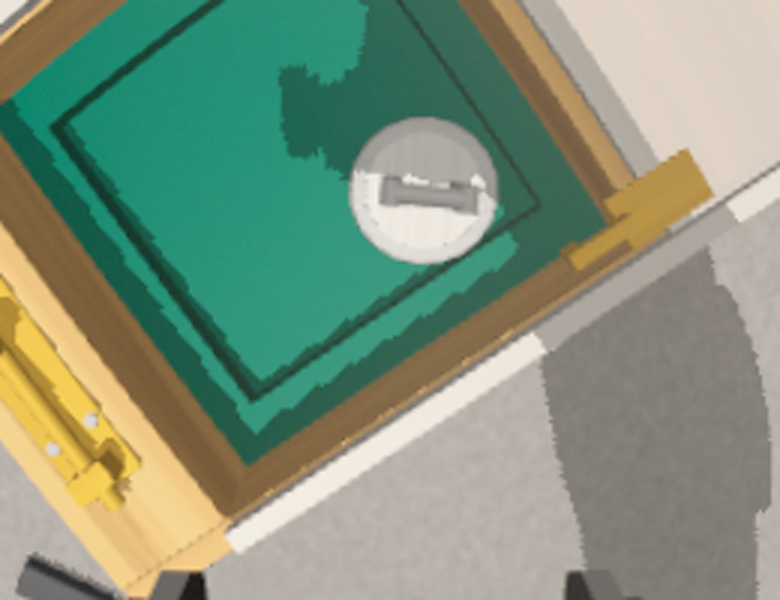

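Weight B unmoved: disc crop (424,191), bar (382,190)–(478,203), slightly more clockwise than assumed; use yaw −0.77.

```bash
python3 -c "
from h import *
go([470.8,-200.5,50],-0.77)"

```

```text
t 21.98 pos [ 432.2 -150.3  279.1] rot [-3.141e+00  1.000e-03 -6.800e-01] twist [-0.     0.     0.029] shift [0.627 0.092 2.291]
```

```bash
python3 -m jog '{"claw":[0.7,0.7,0.7,0.7,0.7,0.7],"xyz":[[0,0,0],[0.31,0.05,0.3],[0.32,0.04,0.4],[0,0,0.5],[0,0,0.3],[0,0,0]],"twist":[[0,0,0.029],[0,0,0],[0,0,0],[0,0,0],[0,0,0],[0,0,0]]}'
python3 -c "
from h import *
go([470.8,-200.5,50],-0.77)"

```

```text
clock: 22.72
eef_pos: [469.4, -200.6, 127.4]
tool_rot: [3.14, 0.005, -0.772]
force: [-0.3, -0.2, 0.2]
width: 59.3
gripper_force: 0.0
t 22.73 pos [ 469.4 -200.6  127.4] rot [ 3.14   0.005 -0.772] twist [ 0.001  0.002 -0.001] shift [ 0.009 -0.011  0.774]
```

```bash

python3 -m jog '{"claw":[0.7,0.7,0.7,0.7,0,0,0,0],"xyz":[[0,0,0.3],[0,0,0.3],[0,0,0.17],[0,0,0],[0,0,0],[0,0,0],[0,0,0],[0,0,0]],"twist":[[0,0,0],[0,0,0],[0,0,0],[0,0,0],[0,0,0],[0,0,0],[0,0,0],[0,0,0]]}'
python3 -m jog '{"claw":[0,0,0,0,0,0,0,0,0],"xyz":[[0,0,-0.1],[0,0,-0.2],[0,0,-0.3],[0,0,-0.4],[0,0,-0.4],[0,0,-0.4],[0,0,0],[0,0,0],[0,0,0]],"twist":[[0,0,0],[0,0,0],[0,0,0],[0,0,0],[0,0,-0.05],[0,0,-0.05],[0,0,-0.05],[0,0,-0.05],[0,0,-0.05]]}'
python3 -c "
from h import *
go([402,203,230],0.18)"

```

```text
clock: 23.72
eef_pos: [471.7, -202.4, 54.0]
tool_rot: [-3.14, -0.003, -0.774]
force: [-0.6, -0.7, 7.0]
width: 35.1
gripper_force: 59.8
clock: 24.85
eef_pos: [469.6, -201.6, 232.6]
tool_rot: [-3.141, 0.001, 0.017]
force: [-1.1, 0.7, -5.4]
width: 34.8
gripper_force: 60.9
t 24.85 pos [ 469.6 -201.6  232.6] rot [-3.141e+00  1.000e-03  1.700e-02] twist [-0.     0.    -0.052] shift [ 0.059 -4.102  0.026]
```

```bash

python3 -m jog '{"claw":[0,0,0],"xyz":[[0,0,0],[0,0,0],[0,0,0]],"twist":[[0,0,-0.052],[0,0,0],[0,0,0]]}'
python3 -c "
from h import *
go([388,289,230],0.18)"

```

```text
clock: 25.22
eef_pos: [470.2, -202.0, 232.3]
tool_rot: [-3.141, 0.001, 0.172]
force: [0.2, 0.0, -6.0]
width: 35.0
gripper_force: 60.9
t 25.23 pos [ 470.2 -202.   232.3] rot [-3.141e+00  1.000e-03  1.720e-01] twist [-0.     0.    -0.002] shift [ 0.071 -4.977  0.023]
```

```bash

python3 -m jog '{"claw":[0,0,0,0,0,0,0,0,0,0,0,0],"xyz":[[0,-0.2,0],[0,-0.4,0],[0,-0.52,0],[0.02,-0.52,0],[0.02,-0.52,0],[0.02,-0.52,0],[0.01,-0.52,0],[0,-0.52,0],[0,-0.52,0],[0,-0.4,0],[0,-0.24,0],[0,-0.1,0]],"twist":[[0,0,0],[0,0,0],[0,0,0],[0,0,0],[0,0,0],[0,0,0],[0,0,0],[0,0,0],[0,0,0],[0,0,0],[0,0,0],[0,0,0]]}'
python3 -m jog '{"claw":[0,0,0],"xyz":[[0,0,0],[0,0,0],[0,0,0]],"twist":[[0,0,-0.002],[0,0,0],[0,0,0]]}'
python3 - <<'E'
from h import *
im=snap('wrist','w9.png')
r=np.array([476.4,306.9]);x=np.array([.984,.179])
for k,z in ((-36,180),(0,168.5),(28,168.5)): print(proj(im,[*(r+k*x),z],'wrist'))
go([388,289,230],0.18)
b=cv2.imread('pics/w9.png');cv2.imwrite('pics/w9c.png',b[0:400,100:580])
E
```

```text
clock: 26.72
eef_pos: [389.0, 291.6, 232.3]
tool_rot: [-3.141, 0.0, 0.178]
force: [0.4, -0.5, -4.3]
width: 34.7
gripper_force: 61.3
clock: 27.1
eef_pos: [391.0, 288.3, 232.3]
tool_rot: [3.141, 0.0, 0.179]
force: [0.7, -0.3, -5.7]
width: 34.9
gripper_force: 61.3
[312.25477837 150.69166839]
[312.39355881  94.60127046]
[312.35673456  53.19121909]
t 27.15 pos [391.  288.5 232.3] rot [3.141 0.    0.18 ] twist [ 0.  0. -0.] shift [-0.029 -0.01   0.023]
```

View pics/w9c.png

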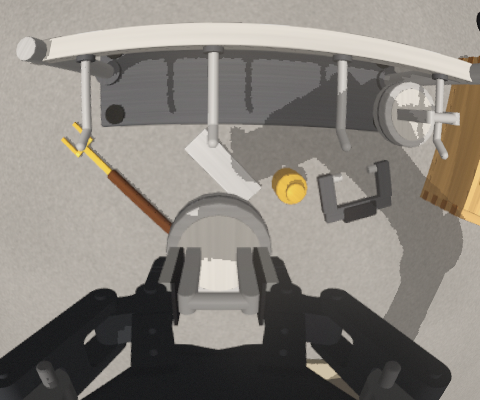

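Hook C: base full-frame (313,53), tip (312,143), about 3 mm to tool −y of the held weight; the first weight hangs at right. Lower, correct, and go in.

```bash

python3 -m jog '{"claw":[0,0,0,0,0,0,0,0,0,0],"xyz":[[0,-0.03,0.25],[0,0,0.25],[0,0,0.16],[0,0,0],[0.2,0,0],[0.2,0,0],[0.2,0,0],[0.2,0,0],[0.06,0,0],[0,0,0]],"twist":[[0,0,0],[0,0,0],[0,0,0],[0,0,0],[0,0,0],[0,0,0],[0,0,0],[0,0,0],[0,0,0],[0,0,0]]}'
python3 -m jog '{"claw":[0,0,0,0],"xyz":[[0,0,0.1],[0,0,0.1],[0,0,0.02],[0,0,0]],"twist":[[0,0,0],[0,0,0],[0,0,0],[0,0,0]]}'
python3 -m jog '{"claw":[0,0,0],"xyz":[[0,0,0.02],[0,0,0],[0,0,0]],"twist":[[0,0,0],[0,0,0],[0,0,0]]}'
```

```text
clock: 28.4
eef_pos: [474.6, 307.9, 166.6]
tool_rot: [-3.142, 0.0, 0.181]
force: [-0.2, -0.3, -5.1]
width: 34.8
gripper_force: 61.3
clock: 28.9
eef_pos: [474.4, 308.0, 144.0]
tool_rot: [3.141, 0.001, 0.182]
force: [-0.3, -0.4, -5.3]
width: 34.9
gripper_force: 61.3
clock: 29.28
eef_pos: [474.8, 308.1, 142.5]
tool_rot: [-3.142, -0.0, 0.181]
force: [-0.2, -0.8, -5.7]
width: 35.0
gripper_force: 61.3
```

```bash

python3 -m jog '{"claw":[0,0],"xyz":[[0,0,0.02],[0,0,0]],"twist":[[0,0,0],[0,0,0]]}'
python3 -m jog '{"claw":[0,0],"xyz":[[0,0,0.02],[0,0,0]],"twist":[[0,0,0],[0,0,0]]}'
python3 -m jog '{"claw":[0,0],"xyz":[[0,0,0.01],[0,0,0]],"twist":[[0,0,0],[0,0,0]]}'
```

```text
clock: 29.52
eef_pos: [475.0, 308.2, 141.7]
tool_rot: [-3.141, -0.001, 0.181]
force: [-2.4, -2.9, 5.3]
width: 34.6
gripper_force: 62.8
clock: 29.78
eef_pos: [475.0, 308.3, 141.2]
tool_rot: [-3.141, -0.002, 0.181]
force: [-5.8, -4.0, 17.9]
width: 34.9
gripper_force: 64.1
clock: 30.02
eef_pos: [475.1, 308.3, 141.1]
tool_rot: [-3.141, -0.002, 0.181]
force: [-6.4, -4.2, 23.3]
width: 35.0
gripper_force: 64.8
```

```bash

python3 -m jog '{"claw":[0,0.55,0.6,0.65,0.65,0.65,0.65,0.65],"xyz":[[0,0,-0.04],[0,0,0],[0,0,0],[0,0,0],[0,0,-0.2],[0,0,-0.4],[0,0,-0.4],[0,0,0]],"twist":[[0,0,0],[0,0,0],[0,0,0],[0,0,0],[0,0,0],[0,0,0],[0,0,0],[0,0,0]]}'
python3 - <<'E'
from h import *
im=snap('scene','s10.png');w=snap('wrist','w10.png')
a=cv2.imread('pics/s10.png');b=cv2.imread('pics/w10.png')
c=np.hstack([cv2.resize(a[80:240,250:410],(400,400),interpolation=2),cv2.resize(b[0:320,160:480],(400,400))])
cv2.imwrite('pics/c10.png',c)
go([511,-400,220],-0.07)
E
```

```text
clock: 31.02
eef_pos: [476.6, 309.5, 244.4]
tool_rot: [-3.139, -0.006, 0.181]
force: [-0.5, 0.4, 0.3]
width: 55.3
gripper_force: 0.0
t 31.12 pos [474.7 307.9 241.2] rot [ 3.142 -0.     0.181] twist [ 0.   -0.    0.08] shift [0.857 7.037 0.212]
```

View pics/c10.png

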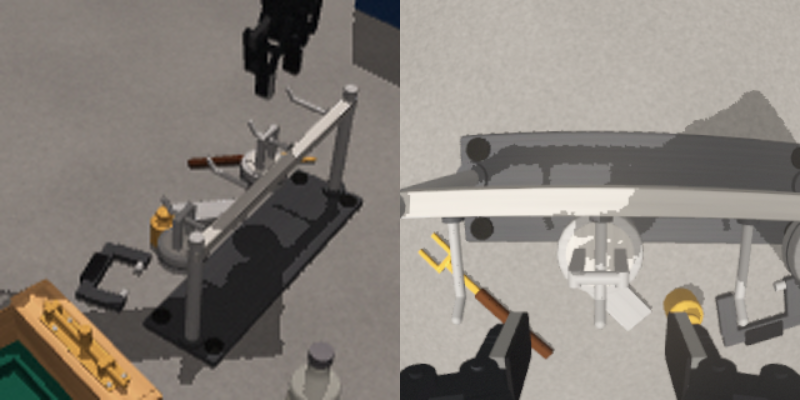

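Both weights hang on separate hooks (left panel (180,235) and (262,155); right panel handle over the rod at (600,280)). Bay was otherwise empty. Back to the cover pull.

```bash

python3 -m jog '{"claw":[0.5,0.5,0.5,0.5,0.5,0.5,0.5,0.5,0.5,0.5,0.5,0.5],"xyz":[[0,0,-0.1],[0,0,0],[0.06,0.55,0],[0.06,0.55,0],[0.06,0.55,0],[0.06,0.55,0],[0.06,0.55,0],[0.06,0.55,0],[0.06,0.55,0],[0.06,0.55,0],[0.06,0.55,0],[0.06,0.55,0]],"twist":[[0,0,0.04],[0,0,0.04],[0,0,0],[0,0,0],[0,0,0],[0,0,0],[0,0,0],[0,0,0],[0,0,0],[0,0,0],[0,0,0],[0,0,0]]}'
python3 -m jog '{"claw":[0.5,0.5,0.5,0.5],"xyz":[[0.06,0.55,0],[0.06,0.55,0],[0.06,0.45,0],[0,0,0]],"twist":[[0,0,0],[0,0,0],[0,0,0],[0,0,0]]}'
python3 -c "
from h import *
im=snap('wrist')
print(optics.boxes_of('wrist','cover_pull')[:2])
go([498,-400.3,111],-0.073)"
```

```text
clock: 32.62
eef_pos: [495.3, -246.1, 249.7]
tool_rot: [-3.14, 0.003, -0.07]
force: [1.0, 0.1, 0.1]
width: 42.8
gripper_force: 0.0
clock: 33.12
eef_pos: [500.8, -405.1, 248.8]
tool_rot: [3.14, 0.004, -0.076]
force: [-0.7, 0.8, -0.5]
width: 42.8
gripper_force: 0.0
[{'rect': [160.4, 92.7, 228.8, 192.1], 'score': 0.8}]
t 33.23 pos [ 502.6 -399.9  249.3] rot [-3.139e+00  3.000e-03 -7.000e-02] twist [-0.001  0.001  0.001] shift [-0.046  0.007  1.383]
```

```bash

python3 -m jog '{"claw":[0.5,0.5,0.5,0.5,0.5,0,0,0,0],"xyz":[[-0.04,0,0.4],[0,0,0.4],[0,0,0.4],[0,0,0.18],[0,0,0],[0,0,0],[0,0,0],[0,0,0],[0,0,0]],"twist":[[0,0,0],[0,0,0],[0,0,0],[0,0,0],[0,0,0],[0,0,0],[0,0,0],[0,0,0],[0,0,0]]}'
python3 -m jog '{"claw":[0,0,0,0,0,0,0,0,0,0],"xyz":[[0,-0.25,0],[0,-0.25,0],[0,-0.25,0],[0,-0.25,0],[0,-0.25,0],[0,-0.25,0],[0,-0.25,0],[0,-0.25,0],[0,-0.03,0],[0,0,0]],"twist":[[0,0,0],[0,0,0],[0,0,0],[0,0,0],[0,0,0],[0,0,0],[0,0,0],[0,0,0],[0,0,0],[0,0,0]]}'

```

```text
clock: 34.35
eef_pos: [500.6, -399.9, 115.3]
tool_rot: [3.142, -0.002, -0.07]
force: [-0.8, 3.3, 7.1]
width: 7.8
gripper_force: 61.2
clock: 35.6
eef_pos: [515.3, -200.3, 115.3]
tool_rot: [3.138, -0.005, -0.071]
force: [-0.7, -3.8, 6.3]
width: 8.1
gripper_force: 61.6
```

```bash

python3 -m jog '{"claw":[0,0,0],"xyz":[[0,-0.04,0],[0,0,0],[0,0,0]],"twist":[[0,0,0],[0,0,0],[0,0,0]]}'
python3 -m jog '{"claw":[0.4,0.4,0.4,0.4,0.4],"xyz":[[0,0,0],[0,0,0],[0,0,-0.4],[0,0,-0.4],[0,0,0]],"twist":[[0,0,0],[0,0,0],[0,0,0],[0,0,0],[0,0,0]]}'
python3 -c "
from h import *
go([542,-45.5,121],-0.073)"

```

```text
clock: 35.98
eef_pos: [515.3, -200.2, 115.4]
tool_rot: [3.134, -0.006, -0.073]
force: [-0.1, -10.4, 4.3]
width: 7.9
gripper_force: 61.3
clock: 36.6
eef_pos: [516.1, -193.8, 196.3]
tool_rot: [3.141, -0.006, -0.069]
force: [0.6, -0.3, -0.7]
width: 34.1
gripper_force: 0.0
t 36.6 pos [ 516.1 -193.8  196.3] rot [ 3.141 -0.006 -0.069] twist [ 0.    -0.002  0.001] shift [ 0.15  -1.498  0.753]
```

```bash

python3 -m jog '{"claw":[0.4,0.4,0.4,0.4,0.4,0.4,0.4],"xyz":[[0.04,-0.38,0],[0.04,-0.38,0],[0.04,-0.37,0],[0.03,-0.36,0],[0,0,0.4],[0,0,0.34],[0,0,0]],"twist":[[0,0,0],[0,0,0],[0,0,0],[0,0,0],[0,0,0],[0,0,0],[0,0,0]]}'
python3 -m jog '{"claw":[0,0,0,0],"xyz":[[0,0,0],[0,0,0],[0,0,0],[0,0,0]],"twist":[[0,0,0],[0,0,0],[0,0,0],[0,0,0]]}'

```

```text
clock: 37.48
eef_pos: [536.5, -45.5, 116.7]
tool_rot: [-3.141, 0.007, -0.069]
force: [-0.0, 0.6, -0.5]
width: 34.3
gripper_force: 0.0
clock: 37.98
eef_pos: [539.7, -45.2, 120.2]
tool_rot: [-3.14, -0.001, -0.069]
force: [-0.6, 5.1, 4.2]
width: 10.8
gripper_force: 59.2
```

```bash

python3 -m jog '{"claw":[0,0,0,0,0,0],"xyz":[[-0.1,0,0],[-0.1,0,0],[-0.1,0,0],[-0.03,0,0],[0,0,0],[0,0,0]],"twist":[[0,0,0],[0,0,0],[0,0,0],[0,0,0],[0,0,0],[0,0,0]]}'

```

```text
clock: 38.72
eef_pos: [509.7, -43.0, 120.3]
tool_rot: [-3.14, -0.007, -0.069]
force: [4.0, 4.8, -0.6]
width: 10.7
gripper_force: 58.8
```

```bash

python3 -m jog '{"claw":[0,0,0],"xyz":[[-0.04,0,0],[0,0,0],[0,0,0]],"twist":[[0,0,0],[0,0,0],[0,0,0]]}'
python3 -m jog '{"claw":[0,0.4,0.4,0.4,0.4,0.4,0.4,0.4],"xyz":[[0.03,0,0],[0,0,0],[0,0,0],[0,0,-0.3],[0,0,-0.4],[0,0,-0.4],[0,0,-0.4],[0,0,0]],"twist":[[0,0,0],[0,0,0],[0,0,0],[0,0,0],[0,0,0],[0,0,0],[0,0,0],[0,0,0]]}'
python3 - <<'E'
from h import *
w=snap('wrist','w11.png');s=snap('scene','s11.png')
a=cv2.imread('pics/s11.png');b=cv2.imread('pics/w11.png')
c=np.hstack([cv2.resize(a[80:300,190:410],(400,400),interpolation=2),cv2.resize(b[20:260,220:460],(400,400),interpolation=2)])
cv2.imwrite('pics/c11.png',c)
E
```

```text
clock: 39.1
eef_pos: [509.6, -43.0, 120.4]
tool_rot: [-3.14, -0.015, -0.069]
force: [11.7, 5.7, -8.7]
width: 11.0
gripper_force: 58.7
clock: 40.1
eef_pos: [506.8, -45.0, 272.3]
tool_rot: [3.141, -0.006, -0.071]
force: [-0.5, -0.9, -0.4]
width: 34.2
gripper_force: 0.0
```

View pics/c11.png

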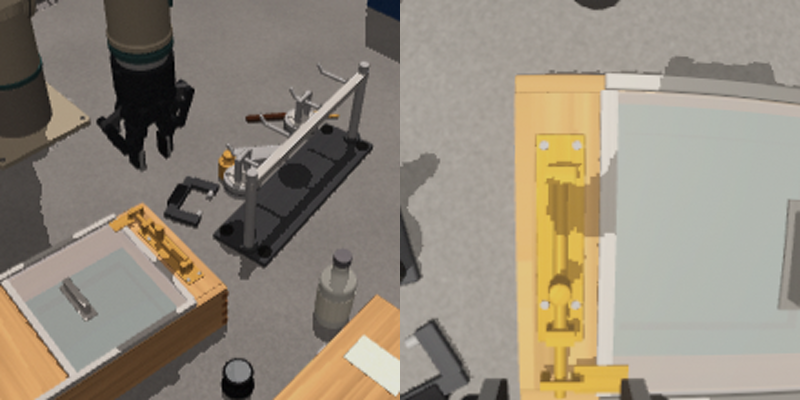

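The picture shows the cover shut, the rod through the lug (knob at right panel (560,297)), the bay empty, both weights hanging and the gripper clear.

```bash
python3 -m jog '{"claw":[0.4,0.4,0.4,0.4],"xyz":[[0,0,0],[0,0,0],[0,0,0],[0,0,0]],"twist":[[0,0,0],[0,0,0],[0,0,0],[0,0,0]]}'
python3 -c "
from h import *
print(order.finish_job())"
```

```text
clock: 40.7
eef_pos: [505.2, -43.9, 269.0]
tool_rot: [3.142, 0.001, -0.07]
force: [-1.2, 0.9, -0.3]
width: 34.2
gripper_force: 0.0
the job is handed in; nothing more can be done
None
```

I handed the job in at about 41 s: the case held two weights, both now hang on separate hooks, the cover is shut and the bolt is home; the judge returned no verdict.

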